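# Fit the idler axle in the leaning stand and lock it

### The arm

A 7-joint arm with a two-finger parallel gripper is mounted at the origin on the work surface. World frame = base frame: x ahead of the robot, y to its left, z up, the work surface at z = 0. Lengths are in m, angles in rad, forces in N, time in s.
With the tool pointing down it reaches from about 0.425 to 0.925 m from the base axis. Payload 6.8 kg.
Tool frame: the origin (TCP) lies midway between the tips of the shut fingers; the grasp point (between the pads) lies 19 mm behind it (bot.grasp_offset is the distance from the TCP to the grasp point, in m); z points along the fingers, x is the direction in which the jaws open and shut, and the axes are right-handed (so a half turn about z gives the same grasp; the last joint's range is limited). The gripper opens to 85 mm and grips with 20 to 120 N. Pads are 22 mm wide; open, the fingers measure 114 mm over their backs; the gripper's body (76 mm by 85 mm) begins 54 mm behind the grasp point. The pads swing forward as they close: fully open they stand 13 mm farther back than shut.
Start: joints at [1.177, 0.477, 0.022, 1.555, -0.011, 1.109, -0.083], TCP at [0.19, -0.648, 0.231] pointing down, gripper open.
Joint ranges: [-2.96, 2.96], [-0.34, 2.1], [-1.41, 1.46], [0.24, 2.44], [-1.37, 4.51], [0.17, 1.92], [-2.96, 2.96]. Speed limits (rad/s): [2.39, 2.39, 3.14, 3.14, 3.14, 3.14, 3.14].

### API

Orientations are given as a unit quaternion [w, x, y, z].
In Python, from station import bot, imaging gives the robot as it stands. The module is installed in compiled form; this text tells all that it offers.
- The arm moves only by the tool apply_moves, never from a script. Its argument "increments" is a list of rows, each a list of 7 numbers: the shift along the tool's x, y, z in mm, then the turn, a rotation vector about the tool's x, y, z in degrees, then the closure, from -1 (fully open) to 1 (shut). In form: [[dx, dy, dz, rx, ry, rz, grip], ...]. A call has exactly 8 rows; each row shifts and turns the pose as measured when the row begins, along the tool's axes as they then stand; what a row does not reach is not made up. A row lasts 1/8 s, in which the tool goes at most 62.5 mm and 10.7 degrees, less where a joint would pass 70% of its speed; a pose out of reach is approached as far as the arm can. A call with a gripper value outside its range is refused whole. The fingers move at their own pace and stop on an object; "grip_force" is the grip in N (left out, the last holds). Time passes only in rows, so rows that do not move let the fingers close, or fill a call up. It gives the time, the measured TCP pose, the force and the opening at its end, in the units of the state.
- bot.get_obs(): the state, without advancing time (a new reading comes with each control period).
- imaging.read_camera(name): name is "side" or "top" or "wrist"; returns the picture (400x640x3 uint8, red, green, blue); there is no depth.
- imaging.get_calibration(name): a dict with "K" (3x3 intrinsics, pixels), "extrinsics" (4x4, takes a point from camera to world coordinates). Camera axes: x right, y down, z forward; pixel columns grow to the right and rows downward; lengths in m; the calibration is good to about 2 mm. A picture is of the moment at which its call begins: read the wrist's pose just before it. get_calibration takes no time and is no camera call; for the wrist camera it gives the pose at the moment of the call.
- bot.hand_in(): hands the job in, once; it reports no verdict.
The state is a dict: "t": time; "q": joint angles; "joint_vel": joint speeds; "joint_torque": joint torques, N m; "eef_pos": TCP position; "tool_rot": TCP orientation; "contact_force": force on the tool from outside, world axes, zero at the start; "torque": the same for the moment, N m; "gripper_width": opening from 0.0 (shut) to 1.0 (fully open).
Only numpy, scipy, OpenCV 4.12 (cv2) and the standard library are available. Lean on these libraries where they do the work, as an engineer would, in place of code of your own. Each camera call takes 0.05 s, during which the arm holds its last target.

### The job

Take the steel axle with the cross pin out of its wooden block and thread it from above down the leaning stand: through the flange of the upper lug, the loose idler wheel and the lower lug. Feel for the slot in the flange with the pin, push the axle in against the spring, give it a quarter turn so that the pin clicks up into the notch under the flange, and let go with the axle locked there. Leave the plain spindle and everything else on the bench where they are.

Things in the scene. Friction and masses are not known exactly. Their poses are not given: they have to be found in the camera images.
- axle_head (a point): Centre of the head of the loose steel axle with the cross pin (0.36 to 0.54 kg, 172 mm long). It stands upright in a wooden block, head up. Axes: z along the axle, tip to head; x along the cross pin; y across the head's flats. The head is 34 (x) by 24 (y) by 42 mm (z): grip it across the 24 mm. Collar under it: 32 mm round, 6 mm thick, underside 27 mm below this point.
- axle_pin (a point): Centre of the axle's cross pin, on its centre line 45 mm below the head's centre and 18 mm below the collar's underside. The pin is 6 mm round, 40 mm from end to end, along x. Axes as axle_head.
- axle_tip (a point): Centre of the axle's flat tip, 106 mm below the pin and 151 mm below the head's centre. The shaft is 20 mm round; its last 14 mm taper to 10 mm. Axes as axle_head.
- bore_mouth (a point): Centre of the bore in the top face of the dark square flange (55 mm, 12 mm thick) bolted on the upper lug of the fixed grey leaning stand, about 155 mm above the bench. Axes: z is the axis of all bores, up and out, leaning 30 degrees from vertical to the robot's right; y is level; x is square to both. Bore 22 mm square. The flange is clamped up to 0.5 rad skew about z, either way, not given here.
- notch (a point): On the bore axis, 10 mm below bore_mouth, same axes: where the pin's centre sits when locked. The flange's slot for the pin, 10 by 45 mm, right through, lies along y turned by the flange's unknown skew (feel for it: elsewhere the pin stops on the face, its centre 3 mm above bore_mouth). The notch, as wide and long, 5 mm deep in the flange's underside, lies square to the slot.
- wheel_place (a point): On the bore axis, 50 mm below bore_mouth, same axes: middle of the gap where the idler wheel sits (76 mm across, 40 mm wide, bore 23.6 mm). The wheel is loose and lies up to 4 mm off the axis either way along y, not given here; the axle's taper, pushed gently, brings it into line.
- lower_bore (a point): Centre of the lower lug's top face, 80 mm below bore_mouth, same axes. The lug is 12 mm thick with a round 22 mm bore.
- plunger_rest (a point): Top of the free spring plunger under the tip, 108 mm below bore_mouth on the bore axis, same axes: 4 N at first, 9 N with the axle locked (8 mm down), 14 N with the collar on the flange (16 mm down, pin centre 18 mm below bore_mouth). With the pin 15 to 18 mm below, the axle turns freely; 90 degrees from the slot, either way, the spring lifts the pin into the notch once eased.
- rack: Wooden block the axle stands in, fixed, 70 x 70 x 75 mm tall, origin at the centre of its underside. Hole 22 mm across, 60 mm deep, so the axle's tip stands 15 mm above the bench and its head's centre 166 mm; lift it at least 60 mm to clear. The other, like block holds the plain spindle.
- spindle: Plain steel spindle in the other wooden block: same shaft and collar but a round 30 mm head and no cross pin, 166 mm long; not to be moved. Origin at its tip, z up.
- hammer: Hammer lying on the bench, 240 mm long, not to be moved. Origin at its middle on the bench, x along the handle.
- wrench: Spanner lying on the bench, 180 mm long, not to be moved. Origin at its middle, x along it.
- grease: Grey grease tin, 70 mm across and 70 mm tall, not to be moved. Origin at the centre of its underside.
- barstock: Dark square steel bar, 200 x 18 x 18 mm, not to be moved. Origin at the centre of its underside, x along it.
- spacer: Dark steel ring, 70 mm across and 30 mm tall, not to be moved. Origin at the centre of its underside.
- woodblock: Offcut of wood, 100 x 50 x 40 mm, not to be moved. Origin at the centre of its underside, x along it.
- axle: The whole axle described under axle_head; origin at its tip, same axes.
Mind the look-alikes: they are no part of the job. Leave any orange or purple look-alike of the axle alone.

How it is judged:
On the way, in this order (a step that is already met when the one before it is completed fails the run):
1. the axle's tip is through the flange (z of axle_tip in the frame of bore_mouth below -0.016 m and x of axle_tip in the frame of bore_mouth between -0.01 and 0.01 m and y of axle_tip in the frame of bore_mouth between -0.01 and 0.01 m), for 0.1 s.
2. the axle is through the wheel and the lower lug (z of axle_tip in the frame of bore_mouth below -0.096 m and x of axle_tip in the frame of bore_mouth between -0.006 and 0.006 m and y of axle_tip in the frame of bore_mouth between -0.006 and 0.006 m), for 0.1 s.
3. the pin has been pushed in below the flange against the spring (z of axle_pin in the frame of bore_mouth below -0.0145 m and x of axle_tip in the frame of bore_mouth between -0.006 and 0.006 m and y of axle_tip in the frame of bore_mouth between -0.006 and 0.006 m), for 0.1 s.
At the end, for the whole second after the job is handed in: The axle is through all three holes (tip within 6 mm, pin within 4 mm of the bore axis, axle within 0.06 rad of it), its pin turned a quarter from the slot (within 0.85 rad of the stand's x) and sprung up into the notch (7.5 to 12.5 mm below bore_mouth), at rest and released (z of axle_pin in the frame of bore_mouth between -0.0125 and -0.0075 m and x of axle_pin in the frame of bore_mouth between -0.004 and 0.004 m and y of axle_pin in the frame of bore_mouth between -0.004 and 0.004 m and x of axle_tip in the frame of bore_mouth between -0.006 and 0.006 m and y of axle_tip in the frame of bore_mouth between -0.006 and 0.006 m and angle between the x axis of axle_pin and the x axis of bore_mouth, either way round below 0.85 rad and angle between the z axis of axle_pin and the z axis of bore_mouth, either way round below 0.06 rad and linear speed of axle below 0.02 m/s); the robot touches nothing.
It fails at once if the spindle or another bystander is moved by more than 30 mm (distance of any of spindle, hammer, wrench, grease, barstock, spacer, woodblock from where it was at the start of the episode above 0.03 m).
It also fails if it takes over 64 s, if anything falls off the work surface, if the arm or the gripper's body presses on something with over 40 N, if the wrist force passes 120 N, or if a joint passes its speed limit or range.

## Working session

There is one attempt and no reset: what is moved stays moved. The work goes in short steps, Python scripts to look and compute and a tool call to move; the robot and the scene stay as the last step left them, time stands still between calls to the robot, and variables do not carry over. Pictures are saved under pics/ and viewed, and the job is handed in when it is done.

Besides the shell and the picture viewer there is one more tool, called as name([rows], argument=value, ...), one row to a line, values as JSON. apply_moves: Moves the arm, as the interface text tells. Its arguments: {"type":"object","properties":{"increments":{"type":"array","items":{"type":"array","items":{"type":"number"}}},"grip_force":{"type":"number"}},"required":["increments"]}

```bash
mkdir -p pics; ls; python3 - <<'E'
from station import bot, imaging
import cv2
print(bot.get_obs())
for n in ["side","top","wrist"]:
    c=imaging.get_calibration(n); print(n,c["K"],c["extrinsics"])
    cv2.imwrite(f"pics/{n}0.png",imaging.read_camera(n)[:,:,::-1])
E
```

```text
pics
{'t': 0.0, 'q': array([ 1.1768814 ,  0.47781373,  0.02233319,  1.55647152, -0.01150614,
        1.10930252, -0.08307369]), 'joint_vel': array([-0.00099288, -0.00129707, -0.0013794 , -0.00128228,  0.0036214 ,
        0.00093443,  0.00037147]), 'joint_torque': array([-9.19411395e-04, -5.96454978e+01,  1.60706889e+00, -2.81194836e+01,
        1.24405359e-02,  9.37582925e-03, -1.78739805e-05]), 'eef_pos': array([ 0.19012843, -0.6470386 ,  0.23030798]), 'tool_rot': array([-5.05465099e-04,  8.00620701e-01, -5.99170778e-01, -7.84859436e-04]), 'contact_force': array([-0.71019119, -0.06864139,  0.63119669]), 'torque': array([-0.05288627,  0.0395745 ,  0.01824045]), 'gripper_width': 0.9960260493228533}
side [[428.2520651    0.         320.31592805]
 [  0.         428.2520651  197.69139892]
 [  0.           0.           1.        ]] [[-0.6674397  -0.37231639  0.64490678 -0.21600317]
 [-0.74464314  0.34015618 -0.57428249  0.69136319]
 [-0.00555424 -0.86352434 -0.50427658  0.7711588 ]
 [ 0.          0.          0.          1.        ]]
top [[407.09635613   0.         323.56423645]
 [  0.         407.09635613 196.49755119]
 [  0.           0.           1.        ]] [[ 4.69084148e-04 -9.92527323e-01  1.22021693e-01  4.46873736e-01]
 [-9.99570048e-01  3.11195660e-03  2.91553439e-02 -6.11657741e-02]
 [-2.93172016e-02 -1.21982906e-01 -9.92099124e-01  1.36010156e+00]
 [ 0.00000000e+00  0.00000000e+00  0.00000000e+00  1.00000000e+00]]
wrist [[351.5690129    0.         317.47421603]
 [  0.         351.5690129  196.10119289]
 [  0.           0.           1.        ]] [[ 0.28254523 -0.92412261 -0.25722673  0.25548785]
 [-0.95925224 -0.27270675 -0.07393349 -0.62921998]
 [-0.00182385  0.26763487 -0.96351868  0.37209266]
 [ 0.          0.          0.          1.        ]]
```

View pics/side0.png

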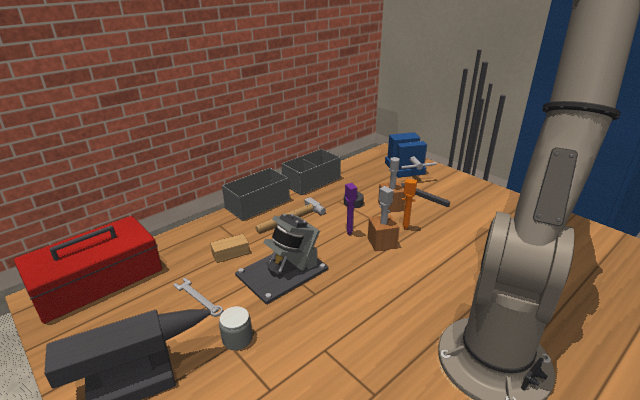

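View pics/top0.png

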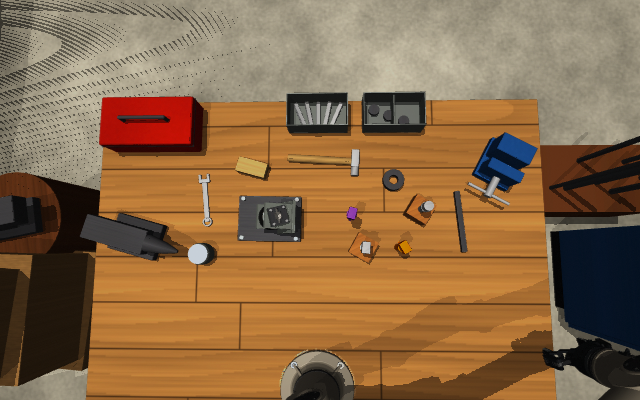

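View pics/wrist0.png

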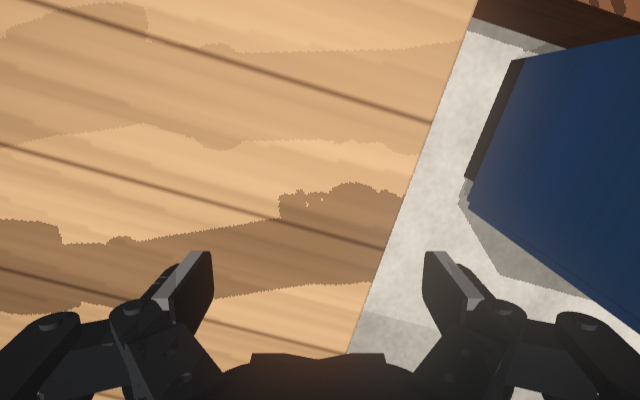

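```bash
python3 - <<'E'
import cv2
a=cv2.imread("pics/top0.png"); 
cv2.imwrite("pics/t1.png",cv2.resize(a[180:280,330:450],None,fx=6,fy=6,interpolation=cv2.INTER_CUBIC)[:600,:800])
cv2.imwrite("pics/t2.png",cv2.resize(a[185:255,230:310],None,fx=8,fy=8,interpolation=cv2.INTER_CUBIC))
b=cv2.imread("pics/side0.png")
cv2.imwrite("pics/s1.png",cv2.resize(b[150:260,330:450],None,fx=5,fy=5,interpolation=cv2.INTER_CUBIC))
cv2.imwrite("pics/s2.png",cv2.resize(b[205:305,230:335],None,fx=6,fy=6,interpolation=cv2.INTER_CUBIC))
E
```

```text
(no output)
```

View pics/t1.png

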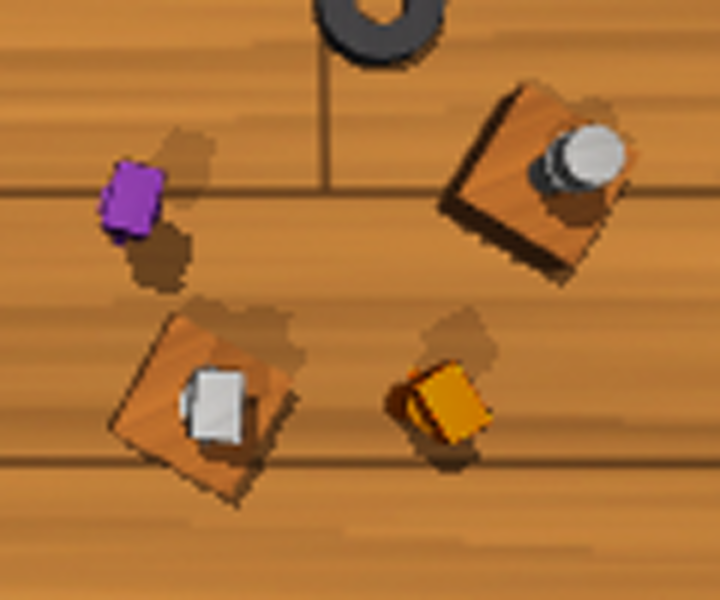

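View pics/t2.png

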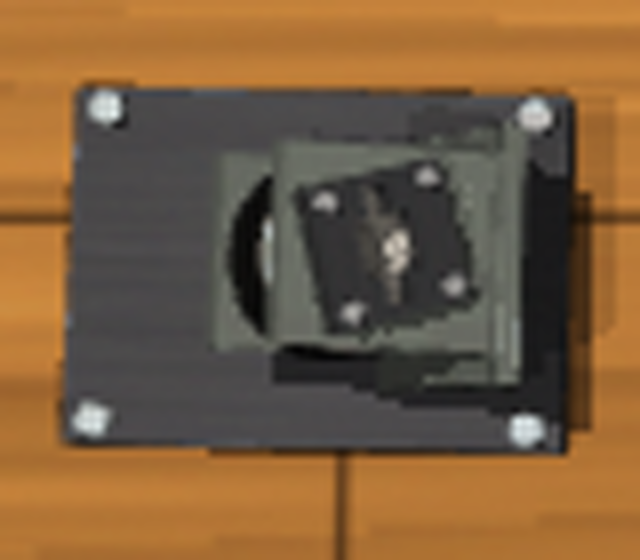

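View pics/s1.png

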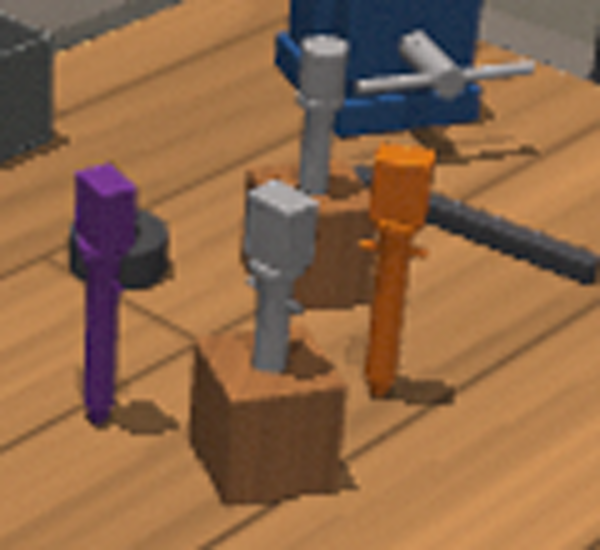

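View pics/s2.png

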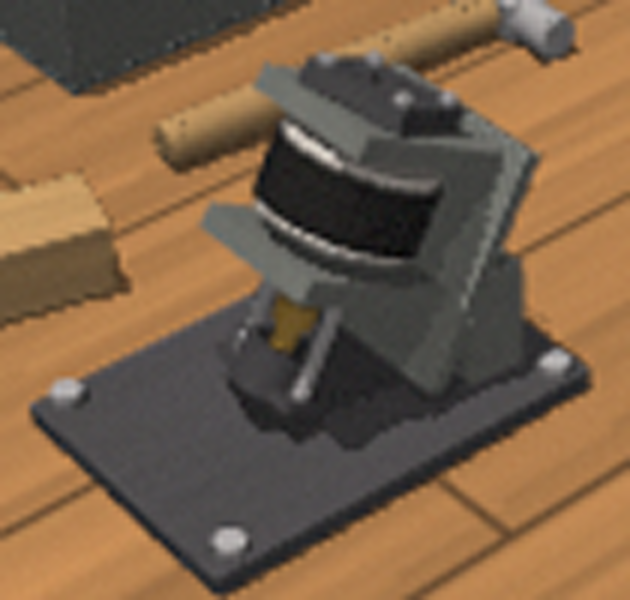

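```bash
cat > h.py <<'E'
import numpy as np, cv2
from station import bot, imaging
from scipy.spatial.transform import Rotation as R
def ray(c,px):
    d=c["extrinsics"][:3,:3]@np.linalg.solve(c["K"],[px[0],px[1],1.]); return c["extrinsics"][:3,3],d/np.linalg.norm(d)
def onz(c,px,z):
    o,d=ray(c,px); return o+d*(z-o[2])/d[2]
def tri(rays):
    A=sum(np.eye(3)-np.outer(d,d) for o,d in rays); b=sum((np.eye(3)-np.outer(d,d))@o for o,d in rays)
    p=np.linalg.solve(A,b); return p,[np.linalg.norm((np.eye(3)-np.outer(d,d))@(p-o)) for o,d in rays]
def proj(c,p):
    E=np.linalg.inv(c["extrinsics"]); q=E[:3,:3]@p+E[:3,3]; q=c["K"]@q; return q[:2]/q[2]
def tool(o=None):
    o=o or bot.get_obs(); q=o["tool_rot"]; return o["eef_pos"],R.from_quat([q[1],q[2],q[3],q[0]])
E
python3 - <<'E'
from h import *
t=imaging.get_calibration("top");s=imaging.get_calibration("side")
print("axle head top",onz(t,(330+219/6,180+405/6),.187))
print(tri([ray(t,(330+219/6,180+405/6)),ray(s,(330+282/5,150+198/5))]))
print("spindle",onz(t,(330+593/6,180+155/6),.181))
print("orange",onz(t,(330+453/6,180+402/6),.172))
print("bore",tri([ray(t,(278.3,215.4)),ray(s,(294.5,218.3))]))
# baseplate bolts at z~.012
P=[onz(t,(230+a/8,185+b/8),.015) for a,b in [(105,105),(535,115),(525,430),(90,420)]]
print(P); print(proj(t,np.array([.585,.05,.155])))
p,r=tool();print(p,r.as_matrix())
E
```

```text
axle head top [ 0.4442313  -0.14925545  0.187     ]
(array([ 0.44526781, -0.14879115,  0.18145514]), [np.float64(0.0013679578173044075), np.float64(0.0013679578173043667)])
spindle [ 0.56376531 -0.33080362  0.181     ]
orange [ 0.4456868  -0.26244913  0.172     ]
bore (array([0.53940725, 0.1097485 , 0.15311712]), [np.float64(0.0006325877339846732), np.float64(0.0006325877339846939)])
[array([0.60766695, 0.24781617, 0.015     ]), array([0.60292584, 0.06737951, 0.015     ]), array([0.47232749, 0.07039942, 0.015     ]), array([0.4764581 , 0.25081449, 0.015     ])]
[298.20669269 199.93121404]
[ 0.1901646  -0.64720916  0.23055721] [[ 2.81913071e-01 -9.59439819e-01 -5.04236236e-04]
 [-9.59438927e-01 -2.81913499e-01  1.31277946e-03]
 [-1.40168389e-03  1.13694185e-04 -9.99999011e-01]]
```

apply_moves([
  [-20,-20,-30,0,0,0,-1],
  [-40,-38,-20,0,0,0,-1],
  [-40,-38,-10,0,0,0,-1],
  [-40,-38,0,0,0,0,-1],
  [-40,-38,0,0,0,0,-1],
  [-40,-38,0,0,0,0,-1],
  [-40,-38,0,0,0,0,-1],
  [-40,-38,0,0,0,0,-1],
])

```text
t: 1.15
eef_pos: [0.3828, -0.2709, 0.2905]
tool_rot: [-0.0, 0.798, -0.603, -0.002]
contact_force: [0.9, -0.1, -0.2]
gripper_width: 0.995
```

apply_moves([
  [-33,-31,0,0,0,0,-1],
  [-33,-31,0,0,0,0,-1],
  [-33,-31,0,0,0,0,-1],
  [0,0,0,0,0,8,-1],
  [0,0,0,0,0,8,-1],
  [0,0,0,0,0,0,-1],
  [0,0,0,0,0,0,-1],
  [0,0,0,0,0,0,-1],
])

```text
t: 2.15
eef_pos: [0.4472, -0.1404, 0.2901]
tool_rot: [0.0, 0.709, -0.705, -0.002]
contact_force: [-0.1, 0.3, 0.1]
gripper_width: 0.998
```

```bash
python3 - <<'E'
from h import *
p,r=tool();print(p,r.as_matrix(),bot.get_obs()["q"])
c=imaging.get_calibration("wrist");np.save("c1.npy",c)
a=imaging.read_camera("wrist")[:,:,::-1]
cv2.imwrite("pics/w1.png",a)
print(proj(c,np.array([.4442,-.149,.187])))
E
```

```text
[ 0.44721952 -0.14041604  0.29012013] [[ 0.00537037 -0.99998129 -0.0029299 ]
 [-0.99998164 -0.00537855  0.00279124]
 [-0.00280695  0.00291485 -0.99999181]] [ 0.49279989  0.09888841 -0.34148184  1.93379111  0.03420101  1.11814142
 -1.42763002]
[328.33083303 199.83995075]
```

View pics/w1.png

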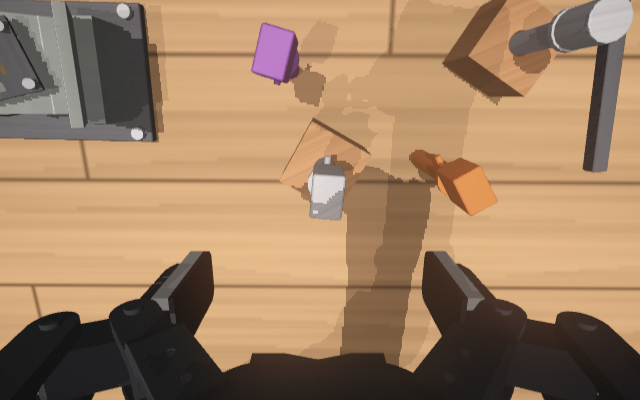

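```bash
python3 - <<'E'
import cv2
a=cv2.imread("pics/w1.png"); 
cv2.imwrite("pics/w1z.png",cv2.resize(a[110:230,270:390],None,fx=5,fy=5,interpolation=cv2.INTER_CUBIC))
cv2.imwrite("pics/w1y.png",cv2.resize(a[0:150,0:170],None,fx=4,fy=4,interpolation=cv2.INTER_CUBIC))
E
```

```text
(no output)
```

View pics/w1z.png

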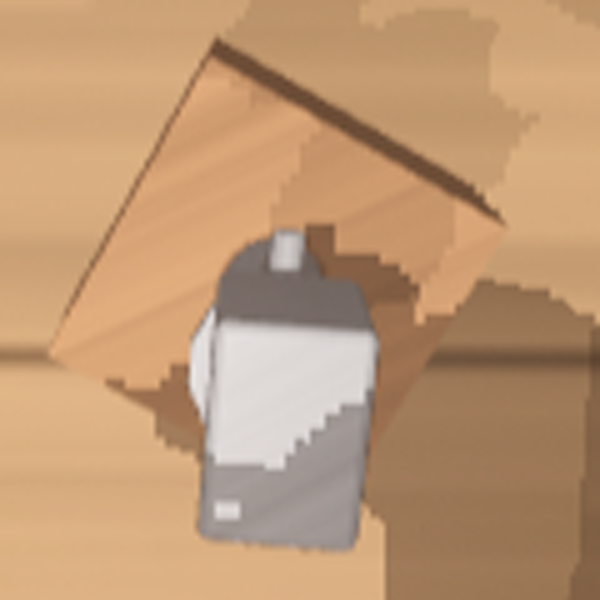

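View pics/w1y.png

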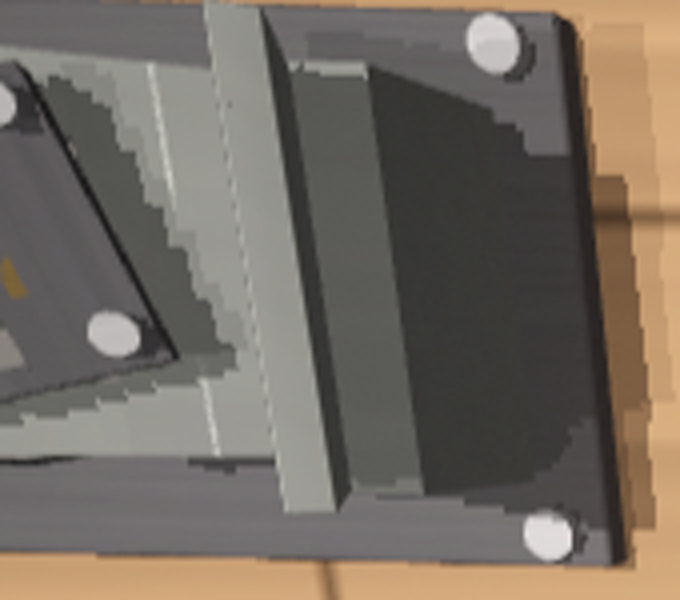

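```bash
python3 - <<'E'
from h import *
c=np.load("c1.npy",allow_pickle=True).item()
P=np.array([onz(c,(270+a/5,110+b/5),.187) for a,b in [(217,318),(378,332),(360,550),(200,535)]])
print(P,P.mean(0))
m=P.mean(0); print(np.linalg.norm(P[0]-P[1]),np.linalg.norm(P[0]-P[3]))
for i,j in((3,0),(2,1)): d=P[j]-P[i]; print("xdir deg",np.degrees(np.arctan2(d[1],d[0])))
for i,j in((0,1),(3,2)): d=P[j]-P[i]; print("y edge deg",np.degrees(np.arctan2(d[1],d[0])))
t=imaging.get_calibration("top")
E
```

```text
[[ 0.46353372 -0.13812224  0.187     ]
 [ 0.46165331 -0.16103343  0.187     ]
 [ 0.42879976 -0.15928968  0.187     ]
 [ 0.43096863 -0.13571668  0.187     ]] [ 0.44623885 -0.14854051  0.187     ]
0.02298822539126252 0.03265382140949414
xdir deg -4.224729886639851
xdir deg -3.0382039462166355
y edge deg -94.69197915106656
y edge deg -95.25678597710198
```

apply_moves([
  [8.5,0.6,0,0,0,4.6,-1],
  [0,0,-2,0,0,0,-1],
  [0,0,30,0,0,0,-0.3],
  [0,0,30,0,0,0,-0.3],
  [0,0,30,0,0,0,-0.3],
  [0,0,27,0,0,0,-0.3],
  [0,0,0,0,0,0,-0.3],
  [0,0,0,0,0,0,-0.3],
])

```text
t: 3.2
eef_pos: [0.4485, -0.1482, 0.1749]
tool_rot: [0.002, -0.684, 0.729, 0.0]
contact_force: [0.3, -0.7, 0.2]
gripper_width: 0.649
```

```bash
python3 - <<'E'
from h import *
p,r=tool();print(p,r.as_matrix(),bot.get_obs()["q"])
cv2.imwrite("pics/w2.png",imaging.read_camera("wrist")[:,:,::-1])
E
```

```text
[ 0.44854107 -0.14818193  0.17490639] [[-0.06355279 -0.99797642  0.00202448]
 [-0.99797511  0.06355771  0.00246734]
 [-0.00259102 -0.00186357 -0.99999491]] [ 0.47799365  0.23408789 -0.32891593  2.06636281  0.09589102  0.85393627
 -1.53994904]
```

View pics/w2.png

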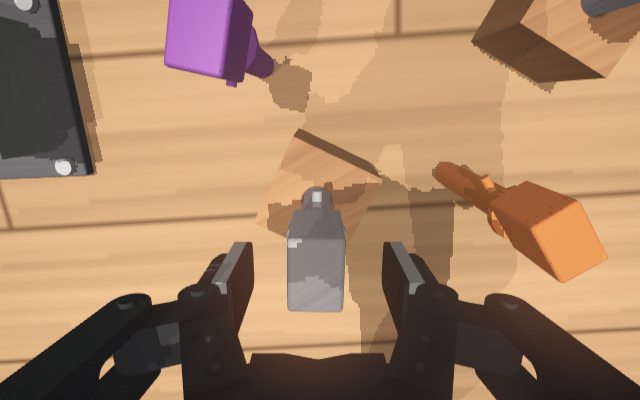

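```bash
python3 - <<'E'
from h import *
c=imaging.get_calibration("wrist")
P=np.array([onz(c,q,.187) for q in [(288,238.5),(344.5,236.5),(343,311),(288,309.5)]]);print(P,P.mean(0))
E
```

```text
[[ 0.46375464 -0.13845396  0.187     ]
 [ 0.46321595 -0.16081952  0.187     ]
 [ 0.42971402 -0.158758    0.187     ]
 [ 0.43184849 -0.13572396  0.187     ]] [ 0.44713327 -0.14843886  0.187     ]
```

apply_moves([
  [0,2,12,0,0,0.5,-0.3],
  [0,0,12,0,0,0,-0.3],
  [0,0,0,0,0,0,-0.3],
  [0,0,0,0,0,0,1],
  [0,0,0,0,0,0,1],
  [0,0,0,0,0,0,1],
  [0,0,0,0,0,0,1],
  [0,0,0,0,0,0,1],
], grip_force=60)

```text
t: 4.25
eef_pos: [0.4475, -0.1481, 0.1512]
tool_rot: [0.002, -0.681, 0.732, -0.001]
contact_force: [0.5, 0.7, -1.3]
gripper_width: 0.272
```

```bash
python3 - <<'E'
from h import *
p,r=tool();print(p,r.as_matrix(),bot.get_obs())
E
```

```text
[ 0.44753799 -0.14809011  0.15123377] [[-0.0726543  -0.99734342  0.00524005]
 [-0.99735523  0.07266355  0.0015969 ]
 [-0.00197342 -0.00511017 -0.999985  ]] {'t': 4.25, 'q': array([ 0.47029764,  0.26500101, -0.32333555,  2.09279584,  0.11344029,
        0.79522274, -1.56519559]), 'joint_vel': array([-8.52812037e-05, -1.72449246e-03, -1.71606131e-03,  1.36609583e-03,
        1.82243560e-03, -1.55628133e-03,  8.83436652e-04]), 'joint_torque': array([ 1.09344965e-01, -4.02545536e+01, -1.48362603e+00, -2.28414613e+01,
        8.64943955e-02, -2.59001367e-02,  1.80116316e-03]), 'eef_pos': array([ 0.44753799, -0.14809011,  0.15123377]), 'tool_rot': array([ 0.00246247, -0.68093083,  0.73234262, -0.00119933]), 'contact_force': array([ 0.49652529,  0.70343256, -1.33169983]), 'torque': array([ 0.08036768, -0.0219069 , -0.01289476]), 'gripper_width': 0.272048497438899}
```

apply_moves([
  [0,0,-20,0,0,0,1],
  [0,0,-40,0,0,0,1],
  [0,0,-40,0,0,0,1],
  [0,0,-40,0,0,0,1],
  [0,0,-25,0,0,0,1],
  [-25,-15,0,0,0,0,1],
  [-25,-15,0,0,0,0,1],
  [0,0,0,0,0,0,1],
], grip_force=100)

```text
t: 5.25
eef_pos: [0.4779, -0.1, 0.3173]
tool_rot: [0.001, -0.68, 0.733, 0.001]
contact_force: [0.4, 0.1, -4.7]
gripper_width: 0.264
```

```bash
python3 - <<'E'
from h import *
p,r=tool();print(p,r.as_matrix(),bot.get_obs())
c=imaging.get_calibration("wrist");np.save("c3.npy",c)
cv2.imwrite("pics/w3.png",imaging.read_camera("wrist")[:,:,::-1])
a=imaging.read_camera("side")[:,:,::-1];cv2.imwrite("pics/s3.png",a)
b=proj(imaging.get_calibration("side"),p);print(b)
E
```

```text
[ 0.47790123 -0.0999939   0.31731713] [[-0.07403585 -0.99725505 -0.00102886]
 [-0.99725175  0.07403267  0.0028494 ]
 [-0.00276541  0.00123699 -0.99999541]] {'t': 5.25, 'q': array([ 0.43192514,  0.11396115, -0.38070355,  1.85542075,  0.04266465,
        1.18180699, -1.60767466]), 'joint_vel': array([ 0.01722398, -0.00863167,  0.04159927,  0.02955889,  0.01730668,
        0.01325963,  0.00894386]), 'joint_torque': array([ -0.66899484, -37.75624037,  -1.65671356, -31.59925818,
        -0.12965928,  -0.12139689,  -0.25363544]), 'eef_pos': array([ 0.47790123, -0.0999939 ,  0.31731713]), 'tool_rot': array([ 5.92424777e-04, -6.80427604e-01,  7.32813743e-01,  1.39407817e-03]), 'contact_force': array([ 0.35275501,  0.06971607, -4.70141957]), 'torque': array([-0.05466238,  0.02301896, -0.0146351 ]), 'gripper_width': 0.26447271983826404}
[369.04034043 146.32602703]
```

View pics/w3.png

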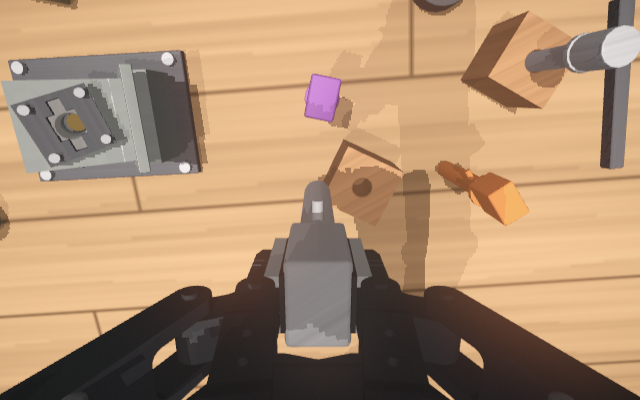

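View pics/s3.png

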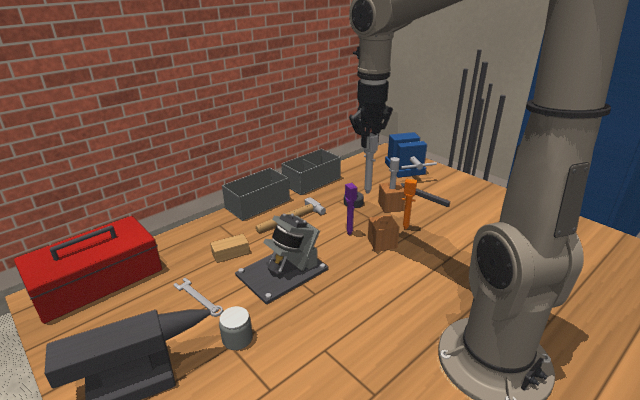

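apply_moves([
  [-37,-18,-8,0,0,0,1],
  [-37,-18,-4,0,-10,0,1],
  [0,0,0,0,-10,0,1],
  [0,0,0,0,-10,0,1],
  [0,0,0,0,0,-10,1],
  [0,0,0,0,0,-10,1],
  [0,0,0,0,0,0,1],
  [0,0,0,0,0,0,1],
])

```text
t: 6.35
eef_pos: [0.515, -0.0399, 0.3244]
tool_rot: [-0.22, 0.766, -0.587, -0.144]
contact_force: [0.6, 0.7, -5.1]
gripper_width: 0.268
```

```bash
python3 - <<'E'
from h import *
p,r=tool();print(p,r.as_matrix(),bot.get_obs()["q"])
c=imaging.get_calibration("wrist");np.save("c4.npy",c)
cv2.imwrite("pics/w4.png",imaging.read_camera("wrist")[:,:,::-1])
E
```

```text
[ 0.51500388 -0.03993099  0.32438507] [[ 0.27017445 -0.96205704  0.03810527]
 [-0.83523825 -0.21450537  0.50632451]
 [-0.47893928 -0.16862293 -0.86150071]] [ 0.64381865  0.24859615 -0.44021179  1.79092493 -0.44855799  1.236525
 -0.92250622]
```

View pics/w4.png

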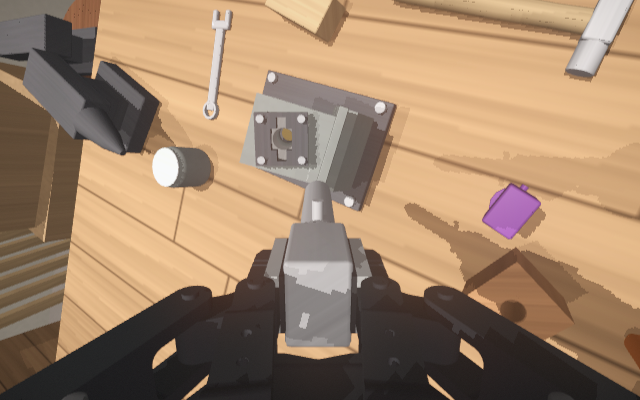

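```bash
python3 - <<'E'
import cv2
a=cv2.imread("pics/w4.png"); 
cv2.imwrite("pics/w4z.png",cv2.resize(a[90:180,235:335],None,fx=7,fy=6.6,interpolation=cv2.INTER_CUBIC))
a=cv2.imread("pics/w3.png"); 
cv2.imwrite("pics/w3z.png",cv2.resize(a[70:180,0:130],None,fx=5,fy=5,interpolation=cv2.INTER_CUBIC))
E
```

```text
(no output)
```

View pics/w4z.png

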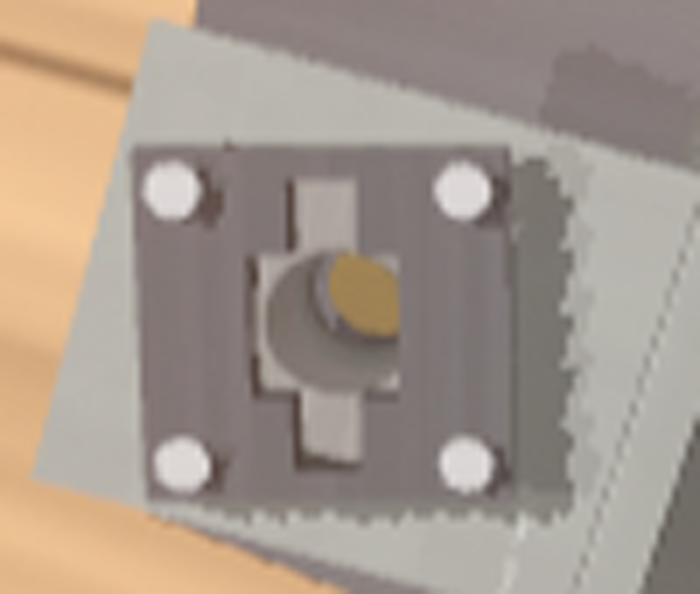

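View pics/w3z.png

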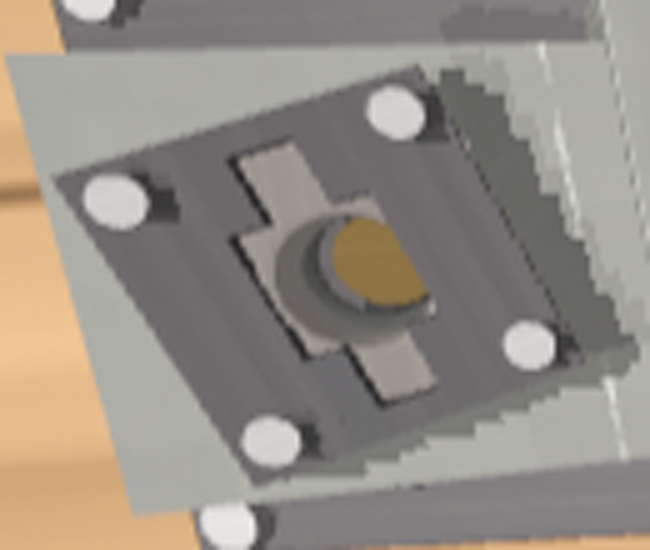

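```bash
python3 - <<'E'
from h import *
c3=np.load("c3.npy",allow_pickle=True).item();c4=np.load("c4.npy",allow_pickle=True).item()
t=imaging.get_calibration("top")
A=[(57,178),(420,68),(578,360),(255,485)];B=[(133,148),(507,148),(512,495),(150,500)]
T=[(300,185),(435,160),(477,297),(335,332)]
A=[(a/5,70+b/5) for a,b in A];B=[(235+a/7,90+b/6.6) for a,b in B];T=[(230+a/8,185+b/8) for a,b in T]
for nm,S in(("34",[(c3,A),(c4,B)]),("34t",[(c3,A),(c4,B),(t,T)])):
    P=[];
    for i in range(4):
        p,e=tri([ray(c,X[i]) for c,X in S]);P.append(p);print(p.round(4),np.round(e,4))
    P=np.array(P);m=P.mean(0)
    n=np.cross(P[0]-P[2],P[1]-P[3]);n/=np.linalg.norm(n);n*=np.sign(n[2])
    print(nm,"centre",m,"n",n,[np.linalg.norm(P[i]-P[i-1]) for i in range(4)])
    sl=(P[0]-P[3])+(P[1]-P[2]); print("slot dir",sl/np.linalg.norm(sl))
h=.0275;obj=np.array([[-h,h,0],[h,h,0],[h,-h,0],[-h,-h,0]])
for c,X in((c3,A),(c4,B)):
    ok,rv,tv=cv2.solvePnP(obj,np.array(X),c["K"],None,flags=cv2.SOLVEPNP_IPPE)
    E=c["extrinsics"];print("pnp",E[:3,:3]@tv[:,0]+E[:3,3], (E[:3,:3]@R.from_rotvec(rv[:,0]).as_matrix()).round(3).tolist())
E
```

```text
[0.5582 0.1401 0.168 ] [0.0001 0.0001]
[0.573  0.0966 0.1381] [0. 0.]
[0.521  0.0809 0.1363] [0.0006 0.0006]
[0.5066 0.1228 0.1666] [0.0005 0.0005]
34 centre [0.53968023 0.11008794 0.15223412] n [ 0.14446819 -0.53670041  0.83131319] [np.float64(0.05441495010598791), np.float64(0.054833950813629545), np.float64(0.054258559282614964), np.float64(0.053671875599084234)]
slot dir [0.95244043 0.30322039 0.0302427 ]
[0.5585 0.1392 0.1692] [0.0004 0.0003 0.0008]
[0.5722 0.0929 0.1438] [0.0003 0.0008 0.0011]
[0.521  0.0771 0.1423] [0.0009 0.0012 0.0016]
[0.5056 0.1266 0.1616] [0.0005 0.0005 0.0001]
34t centre [0.53933984 0.10895002 0.15422214] n [ 0.03254046 -0.4141395   0.90963157] [np.float64(0.05492016431650232), np.float64(0.05452970378350096), np.float64(0.05353302527904286), np.float64(0.05535362911919153)]
slot dir [0.96149511 0.26146246 0.08464355]
pnp [0.53906386 0.11247872 0.14876248] [[0.267, 0.958, -0.1], [-0.727, 0.133, -0.673], [-0.632, 0.253, 0.733]]
pnp [0.53909565 0.11196833 0.14907136] [[0.276, 0.961, -0.004], [-0.82, 0.233, -0.522], [-0.501, 0.147, 0.853]]
```

```bash
python3 - <<'E'
from h import *
c3=np.load("c3.npy",allow_pickle=True).item();c4=np.load("c4.npy",allow_pickle=True).item()
def cen(f,x,y):
    a=cv2.imread(f);g=a.min(2)[y-10:y+11,x-10:x+11];
    m=(g>170);ys,xs=np.nonzero(m);return xs.mean()+x-10,ys.mean()+y-10,m.sum()
P=[cen("pics/w3.png",*q) for q in [(17,68),(167,59),(185,168),(46,175)]];print(P)
P=[onz(c3,q[:2],.016) for q in P]
Q=[cen("pics/w4.png",*q) for q in [(272,77),(380,107),(349,201)]];print(Q)
Q=[onz(c4,q[:2],.016) for q in Q]
T=[cen("pics/top0.png",*q) for q in [(243,198),(297,199),(296,239),(241,237)]];print(T)
T=[onz(imaging.get_calibration("top"),q[:2],.016) for q in T]
for S in(P,Q,T):
    print(np.round(S,4).tolist())
    d=S[1]-S[0];print("deg",np.degrees(np.arctan2(d[1],d[0]))+90)
    d=S[1]-S[2];print("deg",np.degrees(np.arctan2(d[1],d[0])))
    if len(S)>3:
        d=S[0]-S[3];print("deg",np.degrees(np.arctan2(d[1],d[0])))
        d=S[2]-S[3];print("deg",np.degrees(np.arctan2(d[1],d[0]))+90)
p,r=tool();print(p, r.as_matrix()[:,2])
E
```

```text
[(np.float64(16.62809917355372), np.float64(67.14049586776859), np.int64(121)), (np.float64(166.79032258064515), np.float64(58.153225806451616), np.int64(124)), (np.float64(184.10752688172042), np.float64(167.38709677419354), np.int64(93)), (np.float64(45.285714285714285), np.float64(174.4945054945055), np.int64(91))]
[(np.float64(270.93220338983053), np.float64(76.71186440677965), np.int64(59)), (np.float64(379.5), np.float64(107.0), np.int64(92)), (np.float64(348.24), np.float64(201.50666666666666), np.int64(75))]
[(np.float64(243.0), np.float64(198.0), np.int64(9)), (np.float64(296.5), np.float64(199.0), np.int64(8)), (np.float64(295.0), np.float64(238.0), np.int64(9)), (np.float64(241.0), np.float64(237.0), np.int64(9))]
[[0.6075, 0.2491, 0.016], [0.6042, 0.0689, 0.016], [0.4732, 0.0715, 0.016], [0.477, 0.2517, 0.016]]
deg -1.0450122072325598
deg -1.101579649496521
deg -1.1417914067487505
deg -1.2214140805040046
[[0.6075, 0.2493, 0.016], [0.6041, 0.0687, 0.016], [0.4729, 0.0712, 0.016]]
deg -1.0902679746683788
deg -1.0917366382644542
[[0.608, 0.248, 0.016], [0.6041, 0.0685, 0.016], [0.4748, 0.0724, 0.016], [0.4781, 0.2515, 0.016]]
deg -1.2444180299621053
deg -1.700922656555247
deg -1.5164369559104935
deg -1.0608385408803684
[ 0.51499835 -0.03993318  0.32437911] [ 0.03801112  0.50623731 -0.86155611]
```

```bash
cat >> h.py <<'E'
B=np.array([.5395,.1095,.1535]); yaw=np.radians(-1.1)
bz=R.from_euler('z',yaw).apply([0,-.5,.8660254]); e1=R.from_euler('z',yaw).apply([1,0,0]); e2=np.cross(bz,e1)
# e1 ~ world x (level), e2 uphill(+y)
def Rt(ang): # tool rotation with tool y along -(cos e1+sin e2), tool z=-bz
    a=np.radians(ang); y=-(np.cos(a)*e1+np.sin(a)*e2); z=-bz; x=np.cross(y,z); return R.from_matrix(np.c_[x,y,z])
def rel():
    p,r=tool(); m=r.as_matrix(); L=m.T
    pin_ang=np.degrees(np.arctan2(-m[:,1]@e2,-m[:,1]@e1))
    return p,r,pin_ang
OFF=np.array([0,0.5e-3,0]); PIN=.0302; TIP=.1362
def info(ang=16.0):
    p,r,pa=rel(); Fm=np.c_[e1,e2,bz]
    o=bot.get_obs()
    print("t",round(o["t"],2),"pin ang %.2f"%pa,"tilt dz",np.round(r.as_matrix()[:,2]@Fm,4))
    for n,d in(("tip",TIP),("pin",PIN)):
        print(n,"in (e1,e2,z) mm",np.round((p+r.apply(OFF+[0,0,d])-B)@Fm*1e3,2))
    print("force (e1,e2,z)",np.round(o["contact_force"]@Fm,2),"w",round(o["gripper_width"],3),"q",np.round(o["q"],2))
    rv=(r.inv()*Rt(ang)).as_rotvec(degrees=True); print("rotvec to go (deg, tool)",rv.round(2))
    return p,r,rv
def goto_tip(h,ang=16.0,d=TIP):
    "shift in present tool axes to bring point d on axle to bore frame (0,0,h) after rotating to target"
    p,r,rv=info(ang); Rn=Rt(ang)
    tcp=B+bz*h-Rn.apply(OFF+[0,0,d]); print("shift mm (tool)",(r.inv().apply(tcp-p)*1e3).round(2))
E
python3 - <<'E'
from h import *
c4=np.load("c4.npy",allow_pickle=True).item()
goto_tip(.02)
p,r,_=rel()
for d in (.1362,.1222,.03,-.0148-.021): print(d,proj(c4,p+r.apply([0,0,d])))
# edges of head top
for s in(1,-1):
  for u in(1,-1): print(proj(c4,p+r.apply([s*.012,u*.017,-.0358])))
a=cv2.imread("pics/w4.png");cv2.imwrite("pics/w4y.png",cv2.resize(a[165:360,265:375],None,fx=4,fy=3,interpolation=cv2.INTER_CUBIC))
E
```

```text
t 6.4 pin ang 16.66 tilt dz [ 0.0283  0.0082 -0.9996]
tip in (e1,e2,z) mm [-18.25 -43.39  86.77]
pin in (e1,e2,z) mm [-21.25 -44.25 192.72]
force (e1,e2,z) [ 0.13 -2.95 -4.27] w 0.269 q [ 0.64  0.25 -0.44  1.79 -0.45  1.24 -0.92]
rotvec to go (deg, tool) [-1.69 -0.01  0.66]
shift mm (tool) [-36.31 -31.96  67.68]
0.1362 [315.89455423 184.57556281]
0.1222 [315.81040475 188.83300694]
0.03 [314.94823012 232.45371535]
-0.0358 [313.55699174 302.84178017]
[347.37971112 344.94007114]
[349.7193434  257.45671006]
[280.02421984 344.92663178]
[277.08680659 257.44825491]
```

View pics/w4y.png

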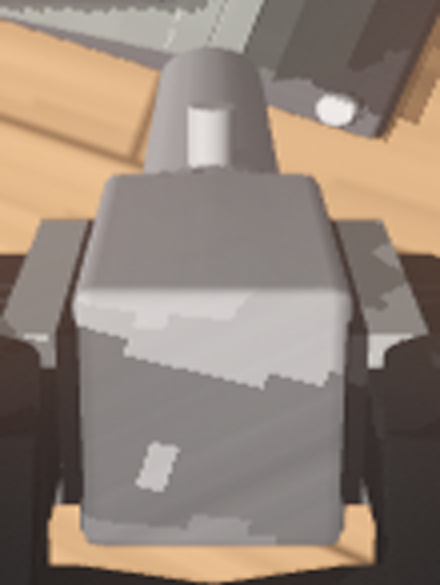

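apply_moves([
  [-18,-16,10,0,0,0,1],
  [-18,-16,20,0,0,0,1],
  [0,0,20,0,0,0,1],
  [0,0,13,0,0,0,1],
  [0,0,0,-1.7,0,0.7,1],
  [0,0,0,0,0,0,1],
  [0,0,0,0,0,0,1],
  [0,0,0,0,0,0,1],
])

```text
t: 7.4
eef_pos: [0.5401, 0.0286, 0.2933]
tool_rot: [-0.206, 0.762, -0.594, -0.153]
contact_force: [-0.3, 0.6, -5.0]
gripper_width: 0.265
```

```bash
sed -i 's/0.5e-3,0\]/0.8e-3,0]/' h.py; python3 - <<'E'
from h import *
goto_tip(.02)
c=imaging.get_calibration("wrist");np.save("c5.npy",c)
a=imaging.read_camera("wrist")[:,:,::-1];cv2.imwrite("pics/w5.png",a)
cv2.imwrite("pics/w5z.png",cv2.resize(a[120:220,250:380],None,fx=6,fy=6,interpolation=cv2.INTER_CUBIC))
s=imaging.read_camera("side")[:,:,::-1];cv2.imwrite("pics/s5.png",s)
cv2.imwrite("pics/s5z.png",cv2.resize(s[100:300,220:400],None,fx=3,fy=3,interpolation=cv2.INTER_CUBIC))
E
```

```text
t 7.4 pin ang 15.30 tilt dz [ 0.0016 -0.0038 -1.    ]
tip in (e1,e2,z) mm [ 1.65 -0.87 25.33]
pin in (e1,e2,z) mm [  1.48  -0.46 131.33]
force (e1,e2,z) [-0.36 -2.02 -4.59] w 0.265 q [ 0.52  0.3  -0.48  1.8  -0.43  1.13 -1.07]
rotvec to go (deg, tool) [-0.03 -0.24 -0.7 ]
shift mm (tool) [-0.74  1.29  5.33]
```

View pics/w5z.png

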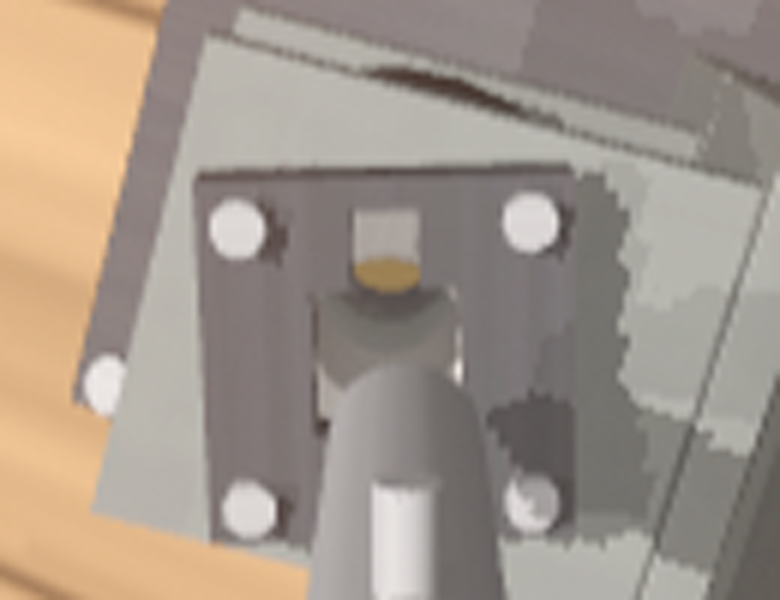

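View pics/s5z.png

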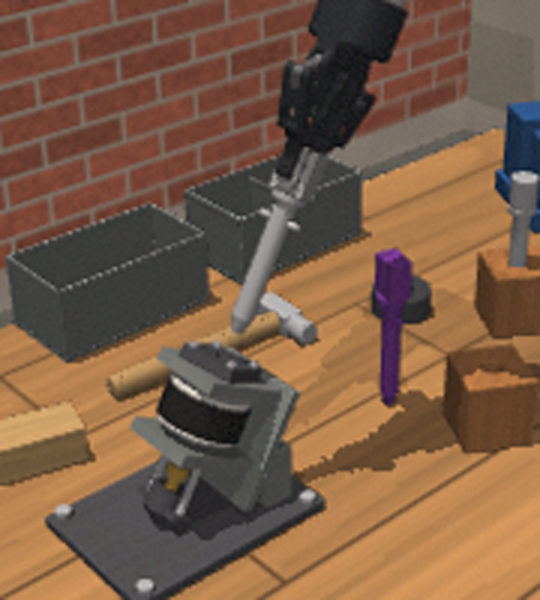

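apply_moves([
  [-1.8,0.3,10,0,0,-1.0,1],
  [0,0,5,0,0,0,1],
  [0,0,8,0,0,0,1],
  [0,0,8,0,0,0,1],
  [0,0,8,0,0,0,1],
  [0,0,8,0,0,0,1],
  [0,0,0,0,0,0,1],
  [0,0,0,0,0,0,1],
])

```text
t: 8.5
eef_pos: [0.5394, 0.0556, 0.25]
tool_rot: [-0.208, 0.768, -0.587, -0.152]
contact_force: [-0.4, 0.7, -3.7]
gripper_width: 0.266
```

```bash
python3 - <<'E'
from h import *
goto_tip(-.025,16.5)
a=imaging.read_camera("wrist")[:,:,::-1];cv2.imwrite("pics/w6.png",a)
cv2.imwrite("pics/w6z.png",cv2.resize(a[120:240,240:390],None,fx=5,fy=5,interpolation=cv2.INTER_CUBIC))
s=imaging.read_camera("side")[:,:,::-1]
cv2.imwrite("pics/s6z.png",cv2.resize(s[130:280,230:350],None,fx=4,fy=4,interpolation=cv2.INTER_CUBIC))
E
```

```text
t 8.5 pin ang 16.36 tilt dz [ 5.0e-04 -3.4e-03 -1.0e+00]
tip in (e1,e2,z) mm [  0.21   0.86 -25.68]
pin in (e1,e2,z) mm [ 0.15  1.22 80.32]
force (e1,e2,z) [-0.4  -1.25 -3.6 ] w 0.266 q [ 0.49  0.34 -0.5   1.86 -0.43  1.02 -1.05]
rotvec to go (deg, tool) [ 0.03 -0.19 -0.14]
shift mm (tool) [ 1.23  0.5  -0.68]
```

View pics/w6z.png

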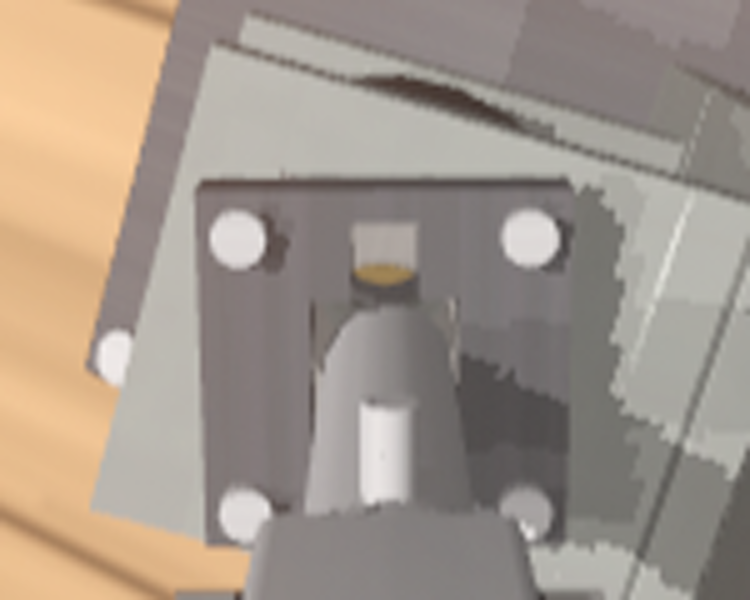

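View pics/s6z.png

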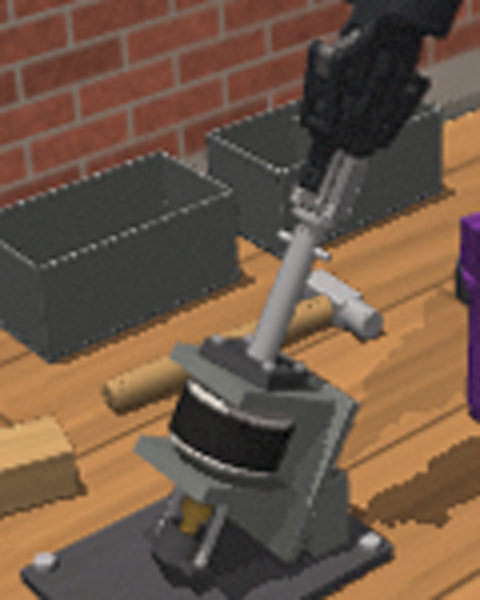

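apply_moves([
  [0,0,4,0,0,0,1],
  [0,0,4,0,0,0,1],
  [0,0,4,0,0,0,1],
  [0,0,4,0,0,0,1],
  [0,0,4,0,0,0,1],
  [0,0,4,0,0,0,1],
  [0,0,4,0,0,0,1],
  [0,0,0,0,0,0,1],
])

```text
t: 9.6
eef_pos: [0.5398, 0.0702, 0.2242]
tool_rot: [-0.208, 0.768, -0.587, -0.152]
contact_force: [1.0, 0.3, -4.5]
gripper_width: 0.266
```

```bash
python3 - <<'E'
from h import *
goto_tip(-.07,16.5)
E
```

```text
t 9.6 pin ang 16.35 tilt dz [ 0.001  -0.0035 -1.    ]
tip in (e1,e2,z) mm [  0.41   0.64 -55.38]
pin in (e1,e2,z) mm [ 0.31  1.01 50.62]
force (e1,e2,z) [ 1.   -1.99 -4.  ] w 0.266 q [ 0.47  0.36 -0.5   1.89 -0.43  0.95 -1.06]
rotvec to go (deg, tool) [ 0.   -0.21 -0.15]
shift mm (tool) [ 0.94  0.58 14.62]
```

apply_moves([
  [0,0,4,0,0,0,1],
  [0,0,4,0,0,0,1],
  [0,0,4,0,0,0,1],
  [0,0,4,0,0,0,1],
  [0,0,4,0,0,0,1],
  [0,0,4,0,0,0,1],
  [0,0,4,0,0,0,1],
  [0,0,0,0,0,0,1],
])

```text
t: 10.6
eef_pos: [0.5402, 0.0851, 0.1982]
tool_rot: [-0.208, 0.768, -0.587, -0.152]
contact_force: [0.3, 0.9, -4.8]
gripper_width: 0.27
```

```bash
python3 - <<'E'
from h import *
goto_tip(-.1,16.5)
E
```

```text
t 10.6 pin ang 16.34 tilt dz [ 0.0012 -0.0034 -1.    ]
tip in (e1,e2,z) mm [  0.56   0.5  -85.31]
pin in (e1,e2,z) mm [ 0.44  0.86 20.69]
force (e1,e2,z) [ 0.31 -1.64 -4.66] w 0.27 q [ 0.44  0.4  -0.51  1.92 -0.43  0.89 -1.06]
rotvec to go (deg, tool) [-0.01 -0.21 -0.16]
shift mm (tool) [ 0.76  0.66 14.7 ]
```

apply_moves([
  [0,0,3,0,0,0,1],
  [0,0,3,0,0,0,1],
  [0,0,3,0,0,0,1],
  [0,0,3,0,0,0,1],
  [0,0,1,0,0,0,1],
  [0,0,0,0,0,0,1],
  [0,0,0,0,0,0,1],
  [0,0,0,0,0,0,1],
])

```text
t: 11.6
eef_pos: [0.5412, 0.0921, 0.1868]
tool_rot: [-0.208, 0.768, -0.587, -0.151]
contact_force: [-0.2, 0.8, -4.5]
gripper_width: 0.267
```

```bash
python3 - <<'E'
from h import *
goto_tip(-.1,16.5)
a=imaging.read_camera("wrist")[:,:,::-1];cv2.imwrite("pics/w7.png",a)
cv2.imwrite("pics/w7z.png",cv2.resize(a[130:230,240:390],None,fx=5,fy=5,interpolation=cv2.INTER_CUBIC))
s=imaging.read_camera("side")[:,:,::-1]
cv2.imwrite("pics/s7z.png",cv2.resize(s[160:280,240:340],None,fx=5,fy=5,interpolation=cv2.INTER_CUBIC))
E
```

```text
t 11.6 pin ang 16.34 tilt dz [ 0.0028 -0.003  -1.    ]
tip in (e1,e2,z) mm [  1.59   0.94 -98.71]
pin in (e1,e2,z) mm [1.3  1.26 7.29]
force (e1,e2,z) [-0.19 -1.52 -4.29] w 0.267 q [ 0.43  0.41 -0.51  1.93 -0.43  0.86 -1.06]
rotvec to go (deg, tool) [-0.1  -0.21 -0.16]
shift mm (tool) [0.95 1.55 1.3 ]
```

View pics/w7z.png

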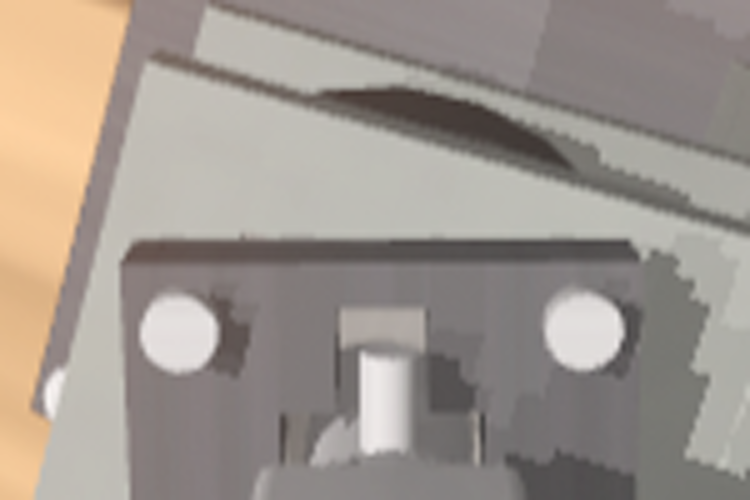

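View pics/s7z.png

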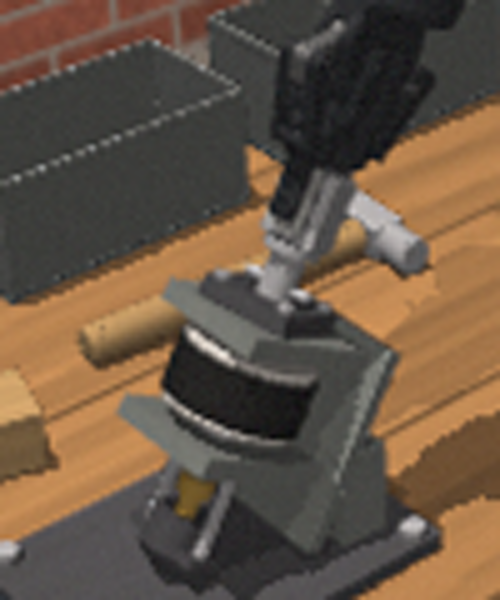

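apply_moves([
  [0,0,3,0,0,0,1],
  [0,0,3,0,0,0,1],
  [0,0,3,0,0,0,1],
  [0,0,3,0,0,0,1],
  [0,0,3,0,0,0,1],
  [0,0,0,0,0,0,1],
  [0,0,0,0,0,0,1],
  [0,0,0,0,0,0,1],
])

```text
t: 12.7
eef_pos: [0.5418, 0.0993, 0.1742]
tool_rot: [-0.208, 0.768, -0.587, -0.151]
contact_force: [-1.4, -2.8, 2.0]
gripper_width: 0.268
```

```bash
python3 - <<'E'
from h import *
goto_tip(-.1,16.5)
E
```

```text
t 12.7 pin ang 16.33 tilt dz [ 0.0034 -0.003  -1.    ]
tip in (e1,e2,z) mm [   2.15    0.95 -113.21]
pin in (e1,e2,z) mm [ 1.79  1.27 -7.21]
force (e1,e2,z) [-1.32 -1.47  3.14] w 0.268 q [ 0.42  0.43 -0.52  1.94 -0.43  0.82 -1.07]
rotvec to go (deg, tool) [-0.14 -0.22 -0.17]
shift mm (tool) [  0.89   1.97 -13.21]
```

apply_moves([
  [0,0.5,3,0,0,0,1],
  [0,0.5,3,0,0,0,1],
  [0,0,2,0,0,0,1],
  [0,0,1.5,0,0,0,1],
  [0,0,0.5,0,0,0,1],
  [0,0,0,0,0,0,1],
  [0,0,0,0,0,0,1],
  [0,0,0,0,0,0,1],
])

```text
t: 13.7
eef_pos: [0.5419, 0.1034, 0.167]
tool_rot: [-0.209, 0.767, -0.587, -0.15]
contact_force: [-2.5, -4.8, 6.1]
gripper_width: 0.267
```

```bash
python3 - <<'E'
from h import *
goto_tip(-.1,16.5)
E
```

```text
t 13.7 pin ang 16.31 tilt dz [ 0.0052 -0.0028 -1.    ]
tip in (e1,e2,z) mm [   2.41    0.88 -121.47]
pin in (e1,e2,z) mm [  1.86   1.18 -15.47]
force (e1,e2,z) [-2.43 -1.15  7.74] w 0.267 q [ 0.41  0.44 -0.52  1.95 -0.43  0.8  -1.07]
rotvec to go (deg, tool) [-0.24 -0.24 -0.19]
shift mm (tool) [  0.82   1.9  -21.48]
```

apply_moves([
  [0,0.8,1.5,-0.2,-0.1,0,1],
  [0,0,0.5,0,0,-5,1],
  [0,0,0.3,0,0,-8,1],
  [0,0,0.3,0,0,-8,1],
  [0,0,0.3,0,0,-8,1],
  [0,0,0.3,0,0,-8,1],
  [0,0,0.3,0,0,0,1],
  [0,0,0.2,0,0,0,1],
])

```text
t: 14.7
eef_pos: [0.5419, 0.1051, 0.1667]
tool_rot: [-0.247, 0.917, -0.303, -0.075]
contact_force: [-3.3, -4.7, 6.0]
gripper_width: 0.268
```

```bash
python3 - <<'E'
from h import *
goto_tip(-.1225,90+16.5)
print(bot.get_obs()["torque"])
a=imaging.read_camera("wrist")[:,:,::-1];cv2.imwrite("pics/w8.png",a)
s=imaging.read_camera("side")[:,:,::-1]
cv2.imwrite("pics/s8z.png",cv2.resize(s[160:280,240:340],None,fx=5,fy=5,interpolation=cv2.INTER_CUBIC))
E
```

```text
t 14.7 pin ang 54.52 tilt dz [ 2.1e-03 -3.0e-04 -1.0e+00]
tip in (e1,e2,z) mm [   2.31    2.14 -122.62]
pin in (e1,e2,z) mm [  2.08   2.17 -16.62]
force (e1,e2,z) [-3.18 -1.09  7.61] w 0.268 q [ 0.53  0.48 -0.68  1.94 -0.32  0.79 -0.5 ]
rotvec to go (deg, tool) [ -0.    -0.13 -51.98]
shift mm (tool) [-1.01  3.25 -0.13]
[-0.72858928  0.79999596  0.41997396]
```

View pics/w8.png

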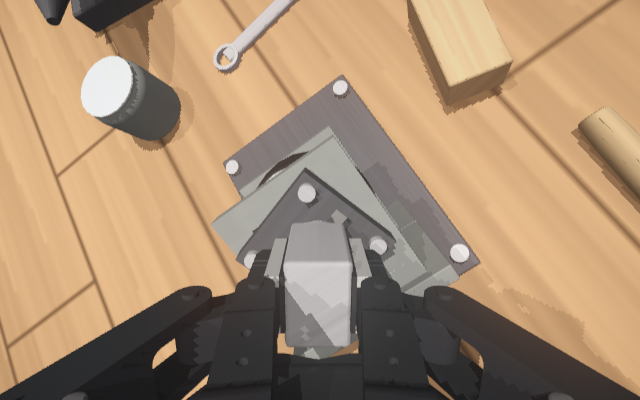

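View pics/s8z.png

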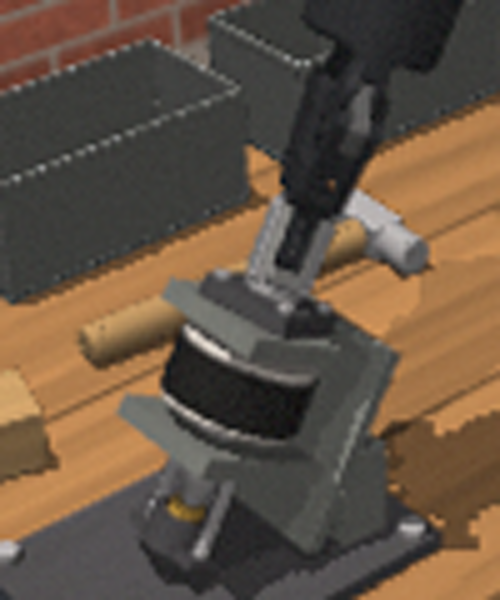

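apply_moves([
  [0,0.5,0.3,0,0,-9,1],
  [0,0,0.3,0,0,-9,1],
  [0,0,0.3,0,0,-9,1],
  [0,0,0.3,0,0,-9,1],
  [0,0,0.3,0,0,-9,1],
  [0,0,0.3,0,0,-7,1],
  [0,0,0.3,0,0,0,1],
  [0,0,0.2,0,0,0,1],
])

```text
t: 15.8
eef_pos: [0.5401, 0.1058, 0.1667]
tool_rot: [-0.256, 0.955, 0.143, 0.042]
contact_force: [-3.0, -4.5, 6.8]
gripper_width: 0.26
```

```bash
python3 - <<'E'
from h import *
goto_tip(-.1225,90+16.5)
print(bot.get_obs()["torque"])
E
```

```text
t 15.8 pin ang 108.11 tilt dz [-0.0028  0.0011 -1.    ]
tip in (e1,e2,z) mm [   0.58    2.79 -122.91]
pin in (e1,e2,z) mm [  0.88   2.66 -16.91]
force (e1,e2,z) [-2.94 -0.56  8.16] w 0.26 q [ 0.7   0.56 -0.92  1.93 -0.12  0.78  0.26]
rotvec to go (deg, tool) [-0.11  0.13  1.61]
shift mm (tool) [-1.71  2.2  -0.41]
[-0.76207238  0.83343918  0.49138969]
```

apply_moves([
  [0,0,0,0,0,1.5,1],
  [0,0,-1.5,0,0,0,1],
  [0,0,-1.5,0,0,0,1],
  [0,0,-1.5,0,0,0,1],
  [0,0,-1,0,0,0,1],
  [0,0,0,0,0,0,1],
  [0,0,0,0,0,0,1],
  [0,0,0,0,0,0,1],
])

```text
t: 16.8
eef_pos: [0.5401, 0.1028, 0.1718]
tool_rot: [-0.257, 0.957, 0.13, 0.038]
contact_force: [-2.0, -3.0, 4.0]
gripper_width: 0.267
```

```bash
python3 - <<'E'
from h import *
goto_tip(-.116,90+16.5)
print(bot.get_obs()["torque"])
E
```

```text
t 16.8 pin ang 106.54 tilt dz [-0.0032  0.0017 -1.    ]
tip in (e1,e2,z) mm [   0.53    2.83 -117.03]
pin in (e1,e2,z) mm [  0.87   2.65 -11.03]
force (e1,e2,z) [-1.92 -0.59  5.02] w 0.267 q [ 0.7   0.55 -0.91  1.92 -0.13  0.79  0.24]
rotvec to go (deg, tool) [-0.15  0.15  0.04]
shift mm (tool) [-1.67  2.21 -1.03]
[-0.75806008  0.55169077  0.29679499]
```

apply_moves([
  [0,0,-0.8,0,0,0,1],
  [0,0,-0.5,0,0,0,1],
  [0,0,0,0,0,0,1],
  [0,0,0,0,0,0,-0.3],
  [0,0,0,0,0,0,-0.3],
  [0,0,0,0,0,0,-0.3],
  [0,0,0,0,0,0,-0.3],
  [0,0,0,0,0,0,-0.3],
])

```text
t: 17.8
eef_pos: [0.5407, 0.1037, 0.1731]
tool_rot: [-0.258, 0.957, 0.131, 0.039]
contact_force: [0.3, 0.2, -0.9]
gripper_width: 0.654
```

```bash
python3 - <<'E'
from h import *
goto_tip(-.116,90+16.5)
a=imaging.read_camera("wrist")[:,:,::-1];cv2.imwrite("pics/w9.png",a)
s=imaging.read_camera("side")[:,:,::-1]
cv2.imwrite("pics/s9z.png",cv2.resize(s[160:280,240:340],None,fx=5,fy=5,interpolation=cv2.INTER_CUBIC))
E
```

```text
t 17.8 pin ang 106.61 tilt dz [-0.0019  0.0035 -1.    ]
tip in (e1,e2,z) mm [   1.26    4.49 -116.38]
pin in (e1,e2,z) mm [  1.46   4.11 -10.38]
force (e1,e2,z) [ 0.31 -0.26 -0.92] w 0.654 q [ 0.7   0.55 -0.92  1.92 -0.13  0.79  0.24]
rotvec to go (deg, tool) [-0.22  0.04  0.11]
shift mm (tool) [-2.6   3.4  -0.39]
```

View pics/w9.png

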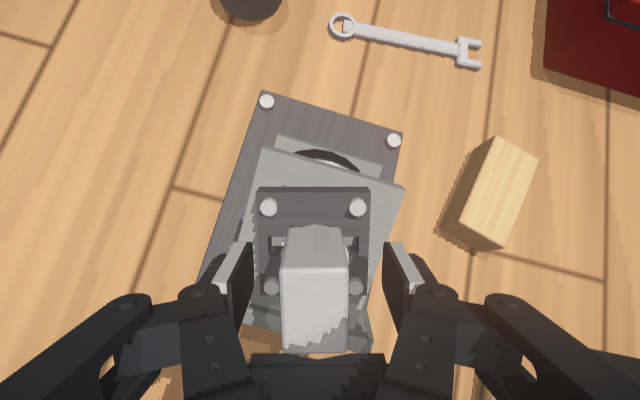

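View pics/s9z.png

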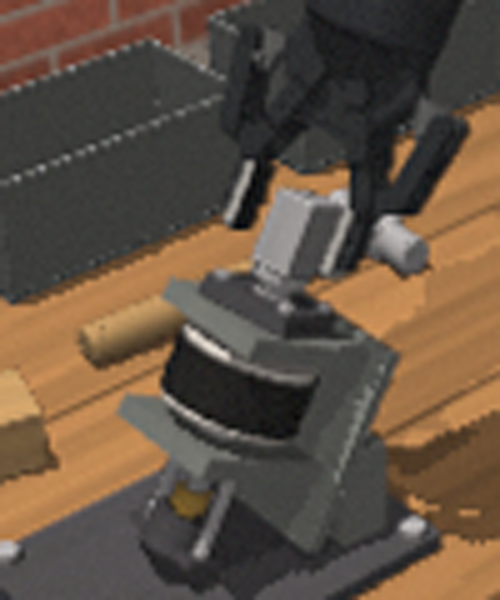

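Released and the axle stays down with the collar just above the flange. I'll retract along the axis.

apply_moves([
  [0,0,-10,0,0,0,-0.3],
  [0,0,-20,0,0,0,-0.3],
  [0,0,-25,0,0,0,-0.3],
  [0,0,-30,0,0,0,-0.3],
  [0,0,-30,0,0,0,-0.3],
  [0,0,-10,0,0,0,-0.3],
  [0,0,0,0,0,0,-0.3],
  [0,0,0,0,0,0,-0.3],
])

```text
t: 18.9
eef_pos: [0.5391, 0.0381, 0.2858]
tool_rot: [-0.257, 0.957, 0.131, 0.039]
contact_force: [-0.5, -0.3, 0.2]
gripper_width: 0.648
```

```bash
python3 - <<'E'
from h import *
c=imaging.get_calibration("wrist")
a=imaging.read_camera("wrist")[:,:,::-1]
cv2.imwrite("pics/w10z.png",cv2.resize(a[90:290,200:440],None,fx=3,fy=3,interpolation=cv2.INTER_CUBIC))
s=imaging.read_camera("side")[:,:,::-1]
cv2.imwrite("pics/s10z.png",cv2.resize(s[160:280,240:340],None,fx=5,fy=5,interpolation=cv2.INTER_CUBIC))
# expected head-top centre when locked (head top 56 mm above mouth... pin -10 +45+21)
for n in("wrist","side"):
    k=imaging.get_calibration(n); print(n,[proj(k,B+bz*(h)).round(1) for h in(.056,.0,.008)])
cv2.imwrite("pics/t10.png",imaging.read_camera("top")[:,:,::-1])
E
```

```text
wrist [array([314.8, 203.1]), array([315.4, 184.6]), array([315.3, 186.8])]
side [array([302.6, 198.8]), array([294.8, 218.2]), array([295.9, 215.4])]
```

View pics/w10z.png

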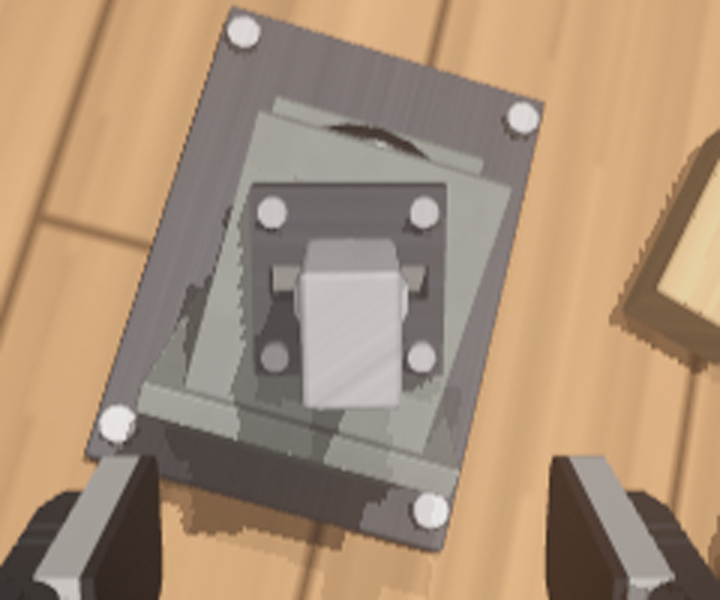

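View pics/s10z.png

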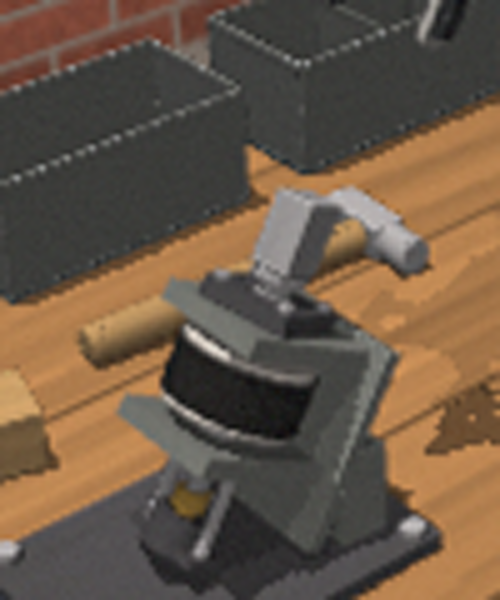

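View pics/t10.png

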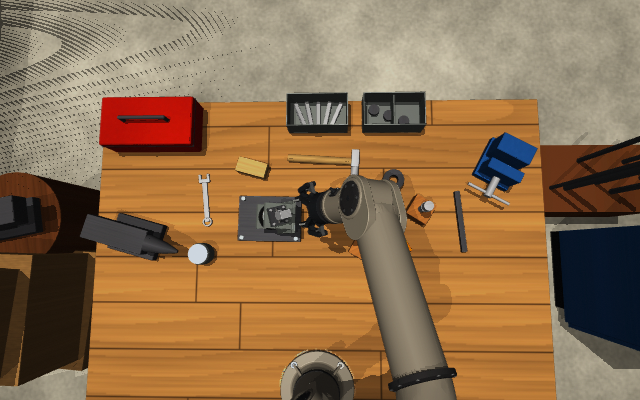

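```bash
python3 - <<'E'
from station import bot
o=bot.get_obs();print(o["t"],abs(o["joint_vel"]).max(),o["contact_force"]);print(bot.hand_in())
E
```

```text
19.05 0.003618131476021865 [-0.38515154 -0.5882838  -0.67497892]
the job is handed in; nothing more can be done
None
```

The axle is threaded through the flange, the wheel and the lower lug, locked by a quarter turn and released. I handed the job in at about 19 s of the 64 s; `hand_in` gives no verdict.

**What I did**
- I gripped the axle across its flats, lifted it out of its block, tilted it 30° and turned it to the slot, which I measured at about 16° skew.
- The tip went through the flange, wheel and lower lug with no notable side force.
- The pin dropped into the slot without a search. I pushed it to about 16.9 mm below the bore mouth, turned it about 90° to about 106.5°, eased it up and let go.

**Last checks**
- **Depth:** before release, the spring read about 9.5 N with the pin about 11 mm below the mouth, which matches the locked state. After easing up a further 1.3 mm and opening the fingers, the tool pose put the pin at about 10.4 mm. I did not test it against the notch roof with an upward pull.
- **After release:** the pictures show the axle still down, the slot empty at both ends with the pin out of sight, and the head square to the slot.
- **Surroundings:** the gripper is clear at about zero force. Bystanders the arm does not hide look unmoved in the top picture. The arm covers the empty block, the orange look-alike and the purple look-alike, so I could not check those there.

**Disagreement**
- The cameras and the arm disagree by up to about 2–3 mm. The tool-based position read up to 2.8 mm off my estimated bore axis while the axle was still gripped. I put this down to calibration and my bore estimate, since the bores leave only about 1 mm of play.

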